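Roll a bearing up into the scan nest

ROBOT

A 7-joint arm with a two-finger parallel gripper is mounted at the origin on the work surface. World frame = base frame: x ahead of the robot, y to its left, z up, the work surface at z = 0. Lengths are in m, angles in rad, forces in N, time in s.
With the tool pointing down it reaches from about 0.425 to 0.95 m from the base axis. Payload 4.7 kg.
Tool frame: the origin (TCP) lies on the front face of the gripper's body, between the roots of the fingers; the fingertips stand 70 mm ahead of it and the grasp point (between the pads) lies 51 mm ahead of it; y points along the fingers, x is the direction in which the jaws open and shut, and the axes are right-handed (so a half turn about y gives the same grasp; the last joint's range is limited). The gripper opens to 87 mm and grips with 3 to 60 N. Pads are 19 mm wide; open, the fingers measure 117 mm over their backs; the gripper's body (75 mm by 190 mm) begins 51 mm behind the grasp point.
Start: joints at [-1.326, 0.469, -0.049, 1.532, 0.024, 1.141, -0.082], TCP at [0.182, 0.65, 0.292] pointing down, gripper open.
Joint ranges: [-2.59, 2.59], [-0.33, 1.99], [-1.39, 1.29], [0.1, 2.45], [-1.04, 4.18], [0.21, 1.99], [-2.66, 2.66]. Speed limits (rad/s): [2.57, 2.57, 3.14, 3.14, 3.14, 3.14, 3.14].

INTERFACE

Orientations are given as a rotation vector (axis times angle).
In Python, from workcell import robot, command_gripper, solve_ik, sense, cams, workorder, spotter gives the robot as it stands. Calls block until the motion is done:
- robot.movep(position, orientation): joint-space move of the TCP to a pose.
- robot.move_l(position, v=0.15, rot=None, f_stop=None): straight line of the TCP; rot=None keeps the orientation; v is the mean speed in m/s. With f_stop (N) it stops when the force on the tool has changed by that much, and returns True; else False.
- robot.goto_joints(angles): joint-space move.
- command_gripper(opening, grasp_force=None): finger opening in m; grasp_force is the grip in N (None keeps the last); returns when the fingers have stopped.
- robot.wait(seconds).
- solve_ik(position, orientation): joint angles nearest the present ones, or None.
- sense(): the state.
- cams.snapshot(name): name is "scene" or "side" or "wrist"; returns the picture (480x640x3 uint8, red, green, blue); there is no depth.
- cams.get_calibration(name): a dict with "mtx" (3x3 intrinsics, pixels), "world_from_camera" (4x4, takes a point from camera to world coordinates). Camera axes: x right, y down, z forward; pixel columns grow to the right and rows downward; lengths in m; the calibration is good to about 2 mm. A picture is of the moment at which its call begins: read the wrist's pose just before it. get_calibration takes no time and is no camera call; for the wrist camera it gives the pose at the moment of the call.
A pose or a line that the arm cannot do raises robot.PlanningError and nothing moves.
- workorder.hand_in(): hands the job in, once; it reports no verdict.
Trained networks look in the newest picture that a camera, given by its name, has taken for a name from the list of things; names that differ only in an ending like _2 or _b are one class to them, and where a whole thing is asked for, a point or a joint stands for the part that bears it (a point fixed in the world has none). Each returns a list of dicts, best first, with "confidence" (0 to 1); they miss things now and then, are a little off and sometimes report something else, mostly with a low value. They report only what shows in the picture. A call takes as long as a camera call. They do not tell look-alikes from the thing itself.
- spotter.search_frame(camera, target): "xy" ([column, row] in pixels, amid what is visible of it).
- spotter.trace(camera, target): "pixels" (480x640 bool, what is visible of it) and "xy" ([column, row] in pixels, amid what is visible of it).
The state is a dict: "time": time; "qpos": joint angles; "qvel": joint speeds; "joint_torque": joint torques, N m; "tool_pos": TCP position; "eef_rot": TCP orientation; "force": force on the tool from outside, world axes, zero at the start; "ft_torque": the same for the moment, N m; "width": finger opening in m.
Only numpy, scipy, OpenCV 4.12 (cv2) and the standard library are available. Lean on these libraries where they do the work, as an engineer would, in place of code of your own. Each camera call takes 0.05 s, during which the arm holds its last target. There are 200 camera calls.

TASK

Push the bearing gently up the sloped channel and over the crest near its top end, so that it settles in the dip against the end stop and stays there without rolling back when you take your fingers away. It should only be rolled or slid along the channel: do not lift it and do not flick it or let it run loose at speed. Leave the other things on the mat where they are.

Things in the scene. Friction and masses are not known exactly. Their poses are not given: they have to be found in the camera images.
- channel: Fixed aluminium channel, lying in almost any direction, on a dark base plate 310 x 90 x 8 mm. Origin: on its floor, mid-width, on the crest line, 55 mm above the table. x points uphill along the sloped floor (6 degrees), y across, z square to that floor. The slope runs from x = -200 mm to the crest at x = 0. Inside width 35 mm; walls 5 mm thick, 16 mm above the floor.
- low_end (a point): Middle of the sloped floor at its low end, at the foot of a lip 10 mm high and 8 mm thick that keeps the bearing in. A bearing left anywhere on the slope rolls back down to this lip.
- stop_top (a point): Middle of the top edge, on the downhill side, of the upright end-stop plate (10 mm thick, 45 mm wide), 48 mm above the crest and 56 mm beyond it. From the crest to the plate the floor falls at 10 degrees below level: a bearing whose middle has passed the crest rolls into this dip by itself. The walls here are level, 16 mm above the crest.
- seat (a point): Where the bearing's centre is when it rests in the dip against the end stop: mid-width, 25 mm (measured level) beyond the crest line and 27 mm above it.
- bearing: Plain steel ball bearing, 62 mm diameter, 30 mm wide, about 0.35 kg, dark seals, standing on edge in the channel like a wheel. Origin: its centre, 31 mm off the sloped floor; its y axis is its axle and lies across the channel. It starts at the low end against the lip, rolls freely, has 2.5 mm side play to each wall, and mostly stands above the walls.
- ball_gauge: Bystander: loose white gauge ball (36 mm) on a dark stem with a round foot, 48 mm wide and 70 mm high, standing on the mat; origin at the centre of its underside.
- bracket: Bystander: loose white printed angle bracket, 75 x 32 mm, 41 mm high; origin at the centre of its underside.
- marker_roll: Bystander: loose paper roll lying flat, a ring of 66 mm outside diameter, 22 mm high; origin at the centre of its underside.
- lens_cap: Bystander: loose grey round lens cap, 54 mm diameter, 18 mm high; origin at the centre of its underside.
Not all that is in view belongs to the job. Leave any red look-alike of the bearing alone.

How it is judged:
By the outcome, as a careful person would: the job done as asked, in the order asked, and still so for the second after the job is handed in, with the robot touching nothing.
It also fails if it takes over 43 s, if anything falls off the work surface, if the arm or the gripper's body presses on something with over 40 N, if the wrist force passes 120 N, or if a joint passes its speed limit or range.

## Working session

There is one attempt and no reset: what is moved stays moved. The work goes in short steps, each a Python script; the robot and the scene stay as the last script left them, time stands still between calls to the robot, and variables do not carry over. Pictures are saved under pics/ and viewed, about 8 in all and at most 12, crops included, and the job is handed in when it is done.

```bash
mkdir -p pics
python3 - <<'E'
from workcell import robot, sense, cams, spotter
import cv2, numpy as np
for n in ["scene","side"]:
    im=cams.snapshot(n); cv2.imwrite(f"pics/{n}0.png",im[:,:,::-1])
    c=cams.get_calibration(n); print(n,np.round(c["mtx"],1).tolist(),np.round(c["world_from_camera"],3).tolist())
    for t in ["bearing","stop_top","low_end","seat","channel"]:
        print(t,[(np.round(d["xy"]),round(d["confidence"],2)) for d in spotter.search_frame(n,t)])
print(sense())
E
```

```text
scene [[547.7, 0.0, 313.7], [0.0, 547.7, 239.7], [0.0, 0.0, 1.0]] [[-0.304, 0.791, -0.531, 1.11], [0.953, 0.256, -0.164, 0.102], [0.006, -0.556, -0.831, 0.942], [0.0, 0.0, 0.0, 1.0]]
bearing [(array([237., 241.]), 0.96), (array([183., 298.]), 0.92), (array([174., 246.]), 0.91), (array([231., 191.]), 0.91), (array([308., 262.]), 0.31)]
stop_top [(array([308., 264.]), 0.9)]
low_end [(array([308., 264.]), 0.6)]
seat [(array([308., 263.]), 0.79)]
channel [(array([309., 263.]), 0.89)]
side [[450.0, 0.0, 328.1], [0.0, 450.0, 240.3], [0.0, 0.0, 1.0]] [[0.961, -0.137, 0.239, 0.394], [-0.275, -0.458, 0.845, -0.663], [-0.006, -0.878, -0.478, 0.459], [0.0, 0.0, 0.0, 1.0]]
bearing [(array([484., 347.]), 0.97), (array([441., 404.]), 0.75), (array([302., 398.]), 0.64), (array([386., 314.]), 0.58)]
stop_top [(array([349., 272.]), 0.68)]
low_end [(array([349., 278.]), 0.97), (array([448., 320.]), 0.15)]
seat [(array([347., 274.]), 0.66)]
channel [(array([352., 276.]), 0.88)]
{'time': 0.6, 'qpos': array([-1.32592049,  0.46856303, -0.04861979,  1.53250317,  0.02407876,
        1.14100667, -0.08231694]), 'qvel': array([ 0.00055847,  0.00052073, -0.00061768, -0.00017233, -0.00131835,
        0.00138241, -0.00025052]), 'joint_torque': array([-4.76671576e-04, -5.07553732e+01, -8.09801021e-02, -2.36343187e+01,
       -6.11430220e-02,  3.13032896e-02,  3.80159895e-05]), 'tool_pos': array([0.18244357, 0.64988349, 0.29229651]), 'eef_rot': array([-1.32623789, -1.00520537,  1.0051406 ]), 'force': array([-0.09803675,  0.80319547, -0.14561536]), 'ft_torque': array([0.05245073, 0.01350263, 0.02813121]), 'width': 0.08681108101396619}
```

View pictures.

View pics/scene0.png

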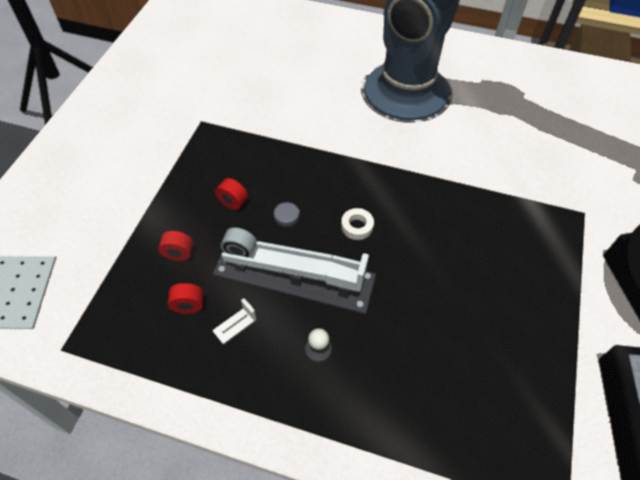

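View pics/side0.png

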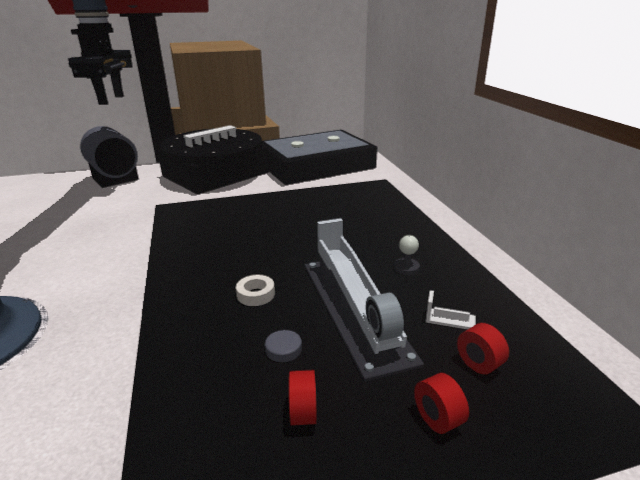

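Scene shows the bearing at (238,243) at the low end, and the end stop at about (364,262). The side view agrees: bearing (383,316), stop (331,230). The red wheels are look-alikes. I'll go above the channel with the jaws lined up along it and take one close look.

```bash
cat > h.py <<'E'
from workcell import robot, command_gripper, solve_ik, sense, cams, workorder, spotter
import cv2, numpy as np
from scipy.spatial.transform import Rotation as R
def ray(c,uv,z):
    T=c["world_from_camera"]; d=T[:3,:3]@np.linalg.solve(c["mtx"],[*uv,1.]); o=T[:3,3]
    return o+d*(z-o[2])/d[2]
def proj(c,P):
    T=c["world_from_camera"]; p=(np.atleast_2d(P)-T[:3,3])@T[:3,:3]; q=p@c["mtx"].T; return q[:,:2]/q[:,2:]
def rot(u,s=1):   # tool y down, tool x along s*u (horizontal)
    x=np.r_[s*np.asarray(u)[:2],0]; x/=np.linalg.norm(x); y=np.array([0,0,-1.]); return R.from_matrix(np.c_[x,y,np.cross(x,y)]).as_rotvec()
E
python3 - <<'E'
from h import *
for n,b,s in [("scene",(238,243),(364,257)),("side",(383,316),(331,222))]:
    c=cams.get_calibration(n); print(n,ray(c,b,.068),ray(c,s,.103))
c=cams.get_calibration("scene"); b=ray(c,(238,243),.068); s=ray(c,(364,257),.103)
u=(s-b)[:2]; u/=np.linalg.norm(u); print("u",u)
st=sense(); Rt=R.from_rotvec(st["eef_rot"]).as_matrix(); W=cams.get_calibration("wrist")["world_from_camera"]
print("cam in tool",np.round(Rt.T@(W[:3,3]-st["tool_pos"]),3),np.round(Rt.T@W[:3,:3],2).tolist(), cams.get_calibration("wrist")["mtx"][0])
m=(b+s)/2
for sg in (1,-1):
    for z in (.4,.2,.14):
        print(sg,z,[solve_ik([*p[:2],z],rot(u,sg)) for p in (b,m,s)])
E
```

```text
scene [ 0.60296236 -0.20565839  0.068     ] [0.58140628 0.03447497 0.103     ]
side [ 0.60196065 -0.20457769  0.068     ] [0.59579085 0.03101753 0.103     ]
u [-0.0894076   0.99599512]
cam in tool [-0.001 -0.093  0.064] [[1.0, 0.0, -0.0], [0.0, -0.24, 0.97], [0.0, -0.97, -0.24]] [368.98001192   0.         316.63617349]
1 0.4 [array([-0.38087768,  0.45003679,  0.95108302,  1.5215382 , -0.37044137,
        1.36126045,  2.26077824]), array([-0.48671502,  0.31428093,  0.74022698,  1.60779552, -0.2178387 ,
        1.30439631,  1.94710121]), array([-0.51202327,  0.25068107,  0.47831622,  1.6342308 , -0.11926325,
        1.28576084,  1.64744278])]
1 0.2 [array([-0.16531136,  0.5541763 ,  0.60894017,  1.74859358, -0.37684659,
        0.95789831,  2.25409211]), array([-0.29406291,  0.47080365,  0.49366172,  1.83845538, -0.27776222,
        0.90087821,  1.9886505 ]), array([-0.36945682,  0.42427491,  0.31064464,  1.86830211, -0.16484698,
        0.87384294,  1.68187571])]
1 0.14 [array([-0.07202691,  0.60501237,  0.47384763,  1.78497801, -0.35686706,
        0.83744949,  2.23200614]), array([-
[... 493 characters left out ...]
62773,
        1.29745562, -1.38431063])]
-1 0.2 [array([-0.44992761,  0.76999408,  1.13014308,  1.76343478, -0.77118452,
        1.12755153, -0.54664368]), array([-0.58433096,  0.6014891 ,  0.94185302,  1.85357344, -0.57971818,
        0.98875717, -0.87227973]), array([-0.67958023,  0.50143915,  0.7440841 ,  1.88532525, -0.42234796,
        0.91778632, -1.2151454 ])]
-1 0.14 [array([-0.42767109,  0.85251309,  1.09523858,  1.80441178, -0.87377813,
        1.06134044, -0.4746612 ]), array([-0.49087768,  0.64209411,  0.79875567,  1.89201285, -0.59941477,
        0.86420033, -0.86628557]), array([-0.61161706,  0.57114563,  0.65535541,  1.92528473, -0.47527563,
        0.80380662, -1.17583102])]
```

Run:
```python
from h import *
u=np.array([-.06,.998])
robot.movep([.595,-.09,.26],rot(u,-1))
st=sense(); c=cams.get_calibration("wrist"); im=cams.snapshot("wrist"); cv2.imwrite("pics/w1.png",im[:,:,::-1])
np.savez("w1.npz",**c); print(st["time"],st["tool_pos"])
```

```text
3.575 [ 0.59530663 -0.08885629  0.25982976]
```

View pics/w1.png

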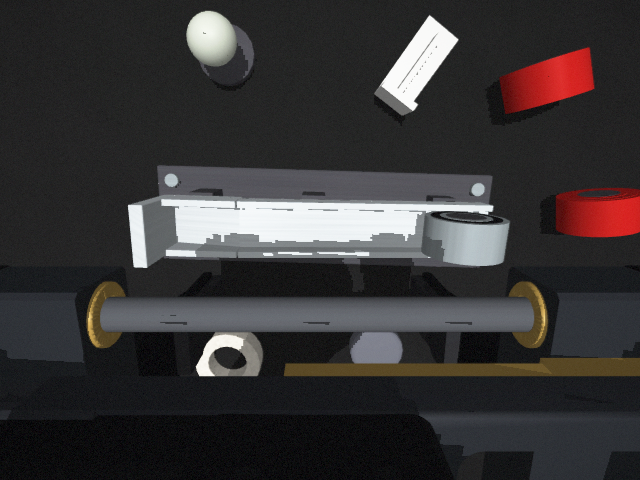

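The wrist view shows the channel clearly: stop on the left at about (140,235), bearing at (466,238), plate far corners (158,166) and (492,177). I'll zoom in to pick exact edges.

Run:
```python
import cv2
im=cv2.imread("pics/w1.png")
a=cv2.resize(im[155:275,120:250],None,fx=4.5,fy=4.5,interpolation=cv2.INTER_CUBIC)[:, :400]
a=cv2.resize(im[155:275,120:220],(400,480),interpolation=cv2.INTER_CUBIC); b=cv2.resize(im[155:275,415:515],(400,480),interpolation=cv2.INTER_CUBIC)
cv2.imwrite("pics/w1c.png",cv2.hconcat([a,b]))
```

```text
(no output)
```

View pics/w1c.png

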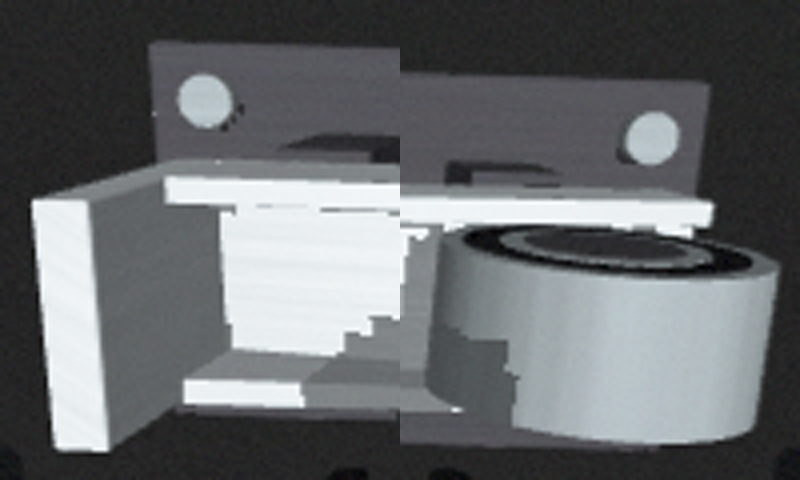

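Run:
```python
from h import *
c=dict(np.load("w1.npz"))
A=ray(c,(142.5,205),.103);B=ray(c,(147,267.5),.103);P=ray(c,(158,165.5),.008);Q=ray(c,(492.2,175.75),.008)
print(A,B,np.linalg.norm(A-B),np.linalg.norm(P-Q))
u=(P-Q)[:2];u/=np.linalg.norm(u); v=np.array([-u[1],u[0]]); w=(A-B)[:2]/np.linalg.norm(A-B)
print("u",u,"perp check",w@u)
M=(A+B)[:2]/2; off=abs((M-P[:2])@v); print("lateral stop->plate edge",off,"(45 if centred)")
C=M-.056*u; print("crest",C)
np.savez("ch.npz",C=C,u=u)
# bearing predicted outline vs image
ca,sa=np.cos(np.radians(6)),np.sin(np.radians(6))
U=np.r_[u*ca,sa];Z=np.r_[-u*sa,ca];V=np.r_[v,0]; O=np.r_[C,.055]
ctr=O-.177*U+.031*Z; t=np.linspace(0,2*np.pi,73)
pts=np.concatenate([ctr+.031*(np.cos(t)[:,None]*U+np.sin(t)[:,None]*Z)+s*V for s in(-.015,.015)])
p=proj(c,pts); print("pred bbox",p.min(0),p.max(0),"ctr",ctr)
im=cv2.imread("pics/w1.png")
for a in p: cv2.circle(im,tuple(int(round(k)) for k in a),1,(0,0,255),-1)
for x in(0,-.2):
  for y in(-.0175,.0175):
    a=proj(c,O+x*U+y*V)[0]; cv2.circle(im,tuple(int(round(k)) for k in a),2,(0,255,0),-1)
cv2.imwrite("pics/w1o.png",cv2.resize(im[150:280,110:520],(800,254)))
```

```text
[0.6185464 0.0299172 0.103    ] [0.57400497 0.02901002 0.103     ] 0.04455066414436688 0.3069292834648592
u [-0.03223885  0.99948019] perp check -0.0118797281442367
lateral stop->plate edge 0.044162568499448294 (45 if centred)
crest [ 0.59808106 -0.02650728]
pred bbox [420.49750972 210.41033746] [509.38536196 265.28894759] ctr [ 0.60386054 -0.20568485  0.06732864]
```

View pics/w1o.png

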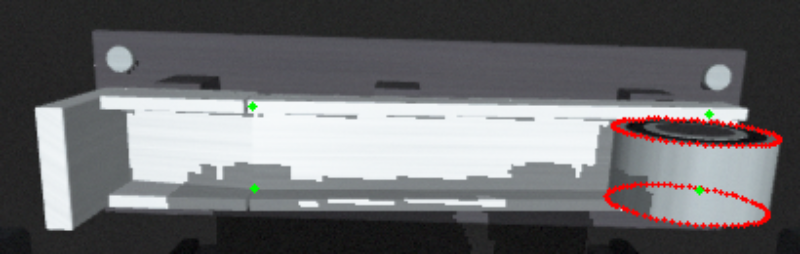

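Run:
```python
from h import *
d=np.load("ch.npz");C,u=d["C"],d["u"]; r=rot(u,-1)
ca,sa=np.cos(np.radians(6)),np.sin(np.radians(6))
def tool(h,z): return [*(C+h*u),z]
b=-.177*ca-.031*sa; zb=.055-.177*sa+.031*ca
robot.movep(tool(b,zb+.16),r)
print("hit on descent:",robot.move_l(tool(b,zb+.064),v=.07,f_stop=8))
command_gripper(.066,3); s=sense(); print(s["time"],s["width"],s["tool_pos"]-tool(b,zb+.064),s["force"])
print(robot.move_l(tool(-.0032,.055+.031*ca+.064),v=.035,f_stop=15)); print(sense()["force"])
print(robot.move_l(tool(.006,.150),v=.012,f_stop=15))
s=sense(); print(s["time"],s["width"],s["tool_pos"]-tool(.006,.15),s["force"])
np.savez("w2.npz",**cams.get_calibration("wrist")); a=cams.snapshot("wrist"); b2=cams.snapshot("side")
cv2.imwrite("pics/w2.png",np.hstack([a[:,120:520],cv2.resize(b2[180:330,280:430],(400,400))[:400] if 0 else cv2.resize(b2[180:330,270:395],(400,480))])[:,:,::-1])
```

```text
hit on descent: False
6.3917 0.06611307352379846 [2.16472289e-05 2.75171721e-05 3.66948092e-06] [-0.7301424  -0.16252473 -0.14173557]
False
[  1.11216517 -10.28786065   9.91109627]
False
12.5167 0.08665261278359528 [ 0.00220932 -0.01184541  0.00495528] [ -1.87139563 -19.39554768  18.09415203]
```

View pics/w2.png

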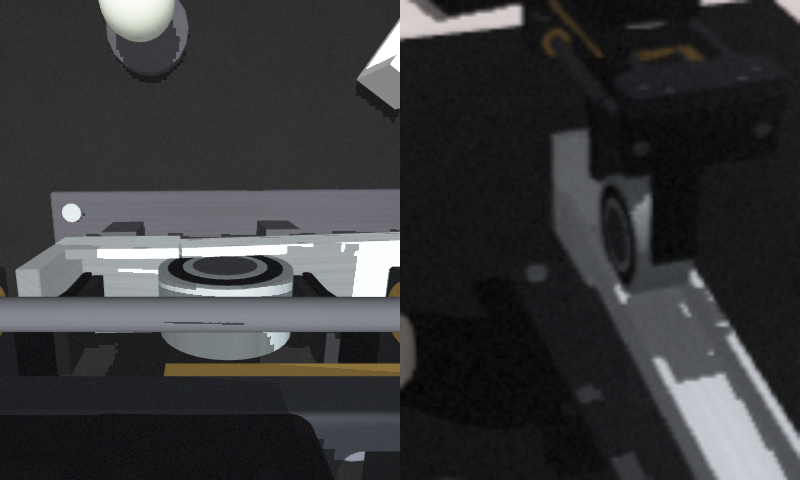

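The bearing is partly up (about 20 mm short of the crest), held by the rear finger. The light grip let the fingers get pushed open. The 45° reaction force shows the pad wedging on the rolling rim. I'll unload, let it back down slowly against the finger, then take it lightly by its side faces and slide it up.

```bash
cat >> h.py <<'E'
d=np.load("ch.npz");C,u=d["C"],d["u"]; r=rot(u,-1)
ca,sa=np.cos(np.radians(6)),np.sin(np.radians(6))
def tool(h,z): return [*(C+h*u),z]
b=-.177*ca-.031*sa; zb=.055-.177*sa+.031*ca
E
python3 - <<'E'
from h import *
s=sense(); print(s["time"],s["force"],s["width"])
h0=(s["tool_pos"][:2]-C)@u
robot.move_l(tool(h0-.012,.150),v=.03); s=sense(); print("unloaded",s["force"],s["width"])
command_gripper(.087,20)
robot.move_l(tool(b,zb+.064),v=.05); s=sense(); print(s["time"],s["force"],s["width"])
w=np.r_[-u[1],u[0]]
for sg in (1,-1):
    r2=rot(w,sg); print(sg,[None if q is None else np.round(q,2) for q in (solve_ik(tool(h,z),r2) for h,z in((b,.23),(b,zb+.063),(0,.149),(.025,.145)))])
cv2.imwrite("pics/s3.png",cams.snapshot("side")[150:400,200:500,::-1])
E
```

```text
12.6167 [ -2.07296503 -18.40918587  18.50623063] 0.08716795409036228
unloaded [-0.60602713 -2.72499342  2.38060151] 0.06631132509397814
17.6583 [-0.51017398  0.25794231  0.34987887] 0.08697160926790648
1 [array([-0.45,  0.71,  1.11,  1.73, -0.7 ,  1.15, -2.23]), array([-0.46,  0.94,  1.19,  1.81, -0.98,  1.12, -2.03]), array([-0.81,  0.89,  1.24,  1.9 , -0.96,  1.12, -2.28]), array([-0.85,  0.89,  1.24,  1.9 , -0.96,  1.11, -2.32])]
-1 [array([-0.1 ,  0.5 ,  0.51,  1.72, -0.28,  1.  ,  0.54]), array([-0.04,  0.61,  0.43,  1.79, -0.34,  0.82,  0.59]), array([-0.38,  0.54,  0.48,  1.87, -0.33,  0.81,  0.31]), array([-0.42,  0.54,  0.48,  1.88, -0.34,  0.8 ,  0.27])]
```

View pics/s3.png

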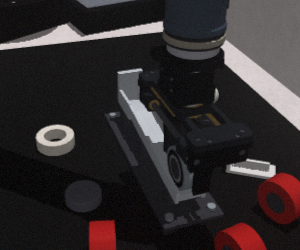

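Run:
```python
from h import *
r2=rot(np.r_[-u[1],u[0]],-1)
robot.move_l(tool(b,zb+.15),v=.12)
robot.movep(tool(b,zb+.15),r2)
command_gripper(.060,20)
print("hit",robot.move_l(tool(b,zb+.063),v=.08,f_stop=8))
command_gripper(.02,12); s=sense(); print(s["time"],"width",s["width"],s["force"])
k=.063-.0005
for h,z,v in((-.0032,.055+.031*ca,.04),(.0054,.0855,.02),(.023,.0824,.02)):
    f=robot.move_l(tool(h,z+k),v=v,f_stop=22); s=sense(); print(f,s["time"],s["width"],s["force"],s["tool_pos"]-tool(h,z+k))
    if f: break
a=cams.snapshot("scene")[180:330,200:400]; b2=cams.snapshot("side")[200:350,260:460]
cv2.imwrite("pics/c4.png",cv2.resize(np.hstack([a,b2]),(800,300))[:,:,::-1])
```

```text
hit False
22.4083 width 0.03000083390680712 [ 1.4404684  -0.47124584 -0.2871317 ]
False 26.9833 0.029711601197888165 [ 0.95079985 -5.15385711  3.06764848] [ 2.90277607e-06 -8.51270386e-05  1.48694571e-05]
False 27.5667 0.02974351352436593 [ 0.60599272 -2.65023514  3.82267376] [-1.21348494e-05  9.60250307e-04 -4.11632177e-05]
False 28.6083 0.029941556081944536 [ 0.82674586 -2.0569873   4.22765158] [ 5.57178737e-05  3.29495761e-04 -5.08976609e-06]
```

View pics/c4.png

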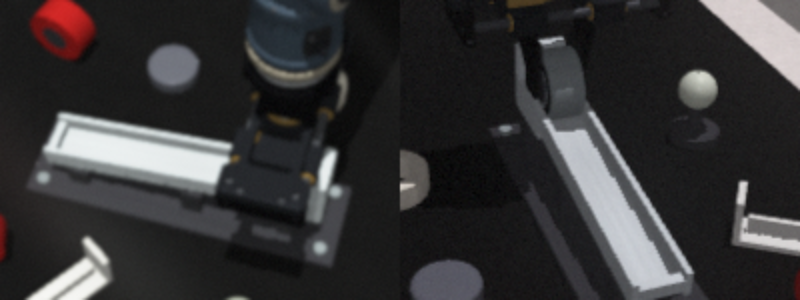

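The bearing was carried along the floor under slight down-pressure and is now in the dip by the stop. Next I release, lift clear and check.

Run:
```python
from h import *
command_gripper(.056,12); s=sense()
p=s["tool_pos"]; robot.move_l([p[0],p[1],p[2]+.12],v=.1); robot.wait(.3)
s=sense(); print(s["time"],s["width"],s["force"])
cw=cams.get_calibration("wrist"); w=cams.snapshot("wrist"); b2=cams.snapshot("side")
sx=np.r_[C+.025*u,.082]; print("seat px side",proj(cams.get_calibration("side"),sx),"wrist",proj(cw,sx))
cv2.imwrite("pics/c5.png",np.hstack([cv2.resize(w,(450,338)),cv2.resize(b2[190:350,260:420],(338,338))])[:,:,::-1])
```

```text
31.1167 0.056188905493259424 [ 0.3265307  -0.07534884 -0.57421146]
seat px side [[337.06634455 240.52454702]] wrist [[315.54754787 234.47895846]]
```

View pics/c5.png

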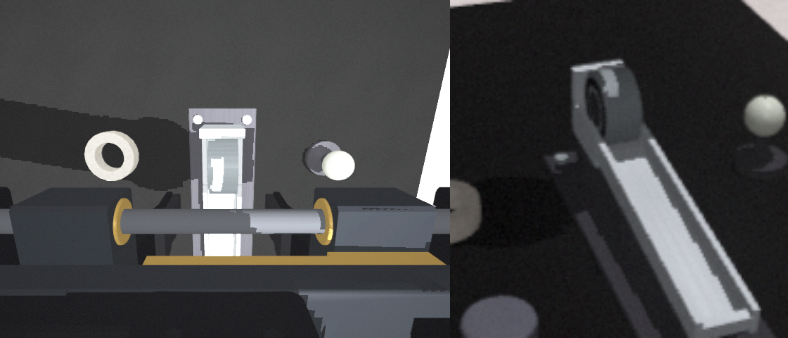

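The bearing sits against the stop at crop (613,103), and the predicted seat falls at (613,106). The bystanders in view look undisturbed.

```bash
python3 -c "
from workcell import workorder,sense
print(workorder.hand_in(), sense()['time'])"
```

```text
the job is handed in; nothing more can be done
the job is handed in; nothing more can be done
```

The bearing is in the dip against the end stop, and it stayed there after I opened the fingers and lifted the gripper clear. I handed the job in at about 31 s of the 43 s allowed.

- **First attempt:** I pushed the bearing from behind with the fingers either side of it along the channel. The pad wedged on the rim, the 3 N grip was forced open, and the wrist force reached about 19 N sideways and 18 N up. The bearing stopped about 20 mm short of the crest. I eased off and lowered it at 0.05 m/s to the low end, keeping the finger behind it so it did not run loose.
- **Second attempt:** I took it by its side faces with a 12 N grip. I slid it along the floor, pressing down slightly, over the crest and into the dip at 0.02–0.04 m/s. This means it was slid up under a light grip rather than rolled by a push. I then released it about 2 mm from the seat.
- **Last checks:** In the side view the bearing is within a few pixels of the predicted seat. The wrist view also shows it against the stop, and the force reading is back to the noise level. The bystanders in the last pictures (marker roll, gauge ball, lens cap) look undisturbed. The bracket and the red look-alikes were out of that view; no contact showed when the gripper came down near them.

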